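# Load the hand pads into the spring magazine

## Robot

A 6-joint arm with a two-finger parallel gripper is mounted at the origin on a cart in front of the work surface, level with it; the furniture and walls round the work are solid. World frame = base frame: x ahead of the robot, y to its left, z up, the work surface at z = 0. Lengths are in m, angles in rad, forces in N, time in s.
With the tool pointing down it reaches from about 0.35 to 0.975 m from the base axis. Payload 4.9 kg.
Tool frame: the origin (TCP) lies midway between the tips of the shut fingers; the grasp point (between the pads) lies 19 mm behind it; z points along the fingers, y is the line along which they close (so a half turn about z gives the same grasp; the last joint's range is limited). The gripper opens to 85 mm and grips with 20 to 120 N. Pads are 22 mm wide; open, the fingers measure 114 mm over their backs; the gripper's body (76 mm by 85 mm) begins 54 mm behind the grasp point. The pads swing forward as they close: fully open they stand 13 mm farther back than shut.
Start: joints at [-1.363, 0.053, 1.613, -0, 1.476, -0.119], TCP at [0.201, -0.592, 0.231] pointing down, gripper open.
Joint ranges: [-3.01, 3.01], [-1.01, 2.22], [0.06, 2.58], [-1.02, 4.17], [0.09, 2.62], [-3.14, 3.14]. Speed limits (rad/s): [2.57, 2.57, 3.14, 3.14, 3.14, 3.14].

## Interface

Orientations are given as a unit quaternion [w, x, y, z].
In Python, from plant import * gives the robot as it stands.
- The arm moves only by the tool jog_arm, never from a script. Its argument "targets" is a list of rows, each a list of 3 entries, a list of its own where there are three numbers: the shift along the tool's x, y, z in units of 25 mm (1.0 is 25 mm), then the turn, a rotation vector about the tool's x, y, z in units of 8 degrees (1.0 is 8 degrees), then the opening in per cent of the stroke, from 0 (shut) to 100 (fully open). A call has 1 to 8 rows; each row is the pose to reach, as a shift and turn from the pose commanded when the call began, along the tool's axes at that moment; what a row does not reach only later rows make up. A row lasts 1/8 s, in which the tool goes at most 62.5 mm and 10.7 degrees, less where a joint would pass 70% of its speed; a pose out of reach is approached as far as the arm can. A call with a gripper value outside its range is refused whole. The fingers move at their own pace and stop on an object; the grip force is fixed at half the most. Time passes only in rows, so rows that repeat a pose let the fingers close. It gives the time, the measured TCP pose, the force, the opening and the grip force at its end, in the units of the state.
- state(): the state, without advancing time (a new reading comes with each control period).
- grab_frame(name): name is "side" or "top" or "wrist"; returns (picture, depth): 384x512x3 uint8, red, green, blue; 384x512 float32, m along the optical axis (not along the pixel's ray), 0 where there is no reading.
- camera_params(name): a dict with "fovy" (degrees; the focal length in pixels is half the picture's height over the tangent of half this angle, whatever the lens; pixels are square), "cx", "cy" (the principal point, pixels), "rvec" (rotation vector, rad) and "tvec" (3), from world to camera coordinates, as OpenCV has them; the wrist camera has in their place "hand_eye" (4x4, takes a point from camera to tool coordinates, whose origin is the TCP and whose axes are the flange's). Camera axes: x right, y down, z forward; pixel columns grow to the right and rows downward; lengths in m; the calibration is good to about 2 mm. A picture is of the moment at which its call begins: read the wrist's pose just before it. camera_params takes no time and is no camera call.
- job_done(): hands the job in; it is judged then, once.
The state is a dict: "time": time; "joint_pos": joint angles; "joint_vel": joint speeds; "joint_efforts": joint torques, N m; "tool_pos": TCP position; "tool_rot": TCP orientation; "contact_force": force on the tool from outside, world axes, zero at the start; "ft_torque": the same for the moment, N m; "gripper_width": opening from 0.0 (shut) to 1.0 (fully open); "grasp_force": force on a finger pad.
Only numpy, scipy, OpenCV 4.12 (cv2) and the standard library are available. Lean on these libraries where they do the work, as an engineer would, in place of code of your own. Each camera call takes 0.05 s, during which the arm holds its last target. There are 200 camera calls.

## Task

Load the two hand pads (dark foam blocks with small raised dots) that lie on the bench to the left and right of the spring-loaded magazine into it, one at a time, dots up: press each one down past the two spring lips until the lips snap in over it and hold it down. The brown cork block is too long for it; leave that and the other things lying about where they are.

Things in the scene. Friction and masses are not known exactly. Their poses are not given: they have to be found in the camera images.
- magazine: pad magazine fixed to the bench: base 110 x 184 x 10 mm, four steel corner angles, a grey latch housing at each y end (y = +-58 to 82 mm, 34 mm wide, to z = 114 mm). Origin: centre of the underside, on the bench; y along its length, z up. It holds two pads, one on the other, their 92 mm side along y, either way round
- magazine_mouth (a point): on the magazine's axis, 102 mm above the bench: where the underside of a pad rests when laid in the mouth on the lips' ramps. Channel 60 (x) x 96 (y) mm between the corner angles: straight to z = 108 mm, flared to 121 mm (8 mm wider each side). Long sides open over 64 mm of y, centred, so fingers holding a pad by its long sides can go down with it
- magazine_lips (a point): on the magazine's axis, 90 mm above the bench: level of the flat undersides of the two steel lips. Each is 28 mm wide, at the middle of a y end, noses at y = +-41 mm, with a steep ramp from z = 94 mm at the nose up to z = 108 mm at y = +-49 mm. Pressed down flat at its middle (5 to 13 N in all) a pad spreads them; they snap back when its top is 1 to 3 mm below this level
- magazine_seat (a point): on the magazine's axis, 80 mm above the bench: where the centre of the upper (or only) pad comes to rest, pushed up against the lips by the spring plate. The next pad is pressed in on top of it and drives it down 20 mm
- follower (a joint): spring plate in the channel: travel downwards in m; 0 = empty (its top 88.5 mm above the bench, just under the lips), about 0.0185 with one pad, 0.0385 with two, stop at 0.046. Pushes up with about 2 N at 0, 4.5 N at the stop
- lip_left (a joint): left spring lip, at the magazine's +y end, at the middle of that end: travel outwards in m; 0 = sprung in over the channel, about 0.005 to 0.007 = pushed aside by a passing pad, 0.011 = stop. Spring 2.5 N at 0, rising 0.3 N per mm. Steel, low friction
- lip_right (a joint): right spring lip, at the magazine's -y end, at the middle of that end: travel outwards in m; 0 = sprung in over the channel, about 0.005 to 0.007 = pushed aside by a passing pad, 0.011 = stop. Spring 2.5 N at 0, rising 0.3 N per mm. Steel, low friction
- pad_one_center (a point): the centre (half-way up, 10 mm above its underside) of one of two equal hand pads: a dark foam block 56 (x) x 92 (y) x 20 mm (z) with rows of small raised dots (2 mm more) on its top face, about 0.07 kg, lying flat on the bench with the dots up; x across the short side, y along the long side, z out of the dotted face
- pad_two_center (a point): the centre (half-way up, 10 mm above its underside) of one of two equal hand pads: a dark foam block 56 (x) x 92 (y) x 20 mm (z) with rows of small raised dots (2 mm more) on its top face, about 0.07 kg, lying flat on the bench with the dots up; x across the short side, y along the long side, z out of the dotted face
- cork_block_center (a point): bystander: the centre of a brown cork sanding block 60 x 111 x 28 mm, no dots, too long for the magazine; y along it
- stone_center (a point): bystander: the centre of a small pale dressing stone 25 x 100 x 22 mm; y along it
- glass_blank_center (a point): bystander: the centre of a thick clear cut glass piece 71 x 73 x 24 mm
There are look-alikes about, which are no part of the job. Leave any purple look-alike of the part that bears pad_two_center alone.

How it is judged:
By the outcome, as a careful person would: the job done as asked, in the order asked, and still so for the second after the job is handed in, with the robot touching nothing.
It also fails if it takes over 64 s, if anything falls off the work surface, if the arm or the gripper's body presses on something with over 40 N, if the wrist force passes 120 N, or if a joint passes its speed limit or range.

## Working session

There is one attempt and no reset: what is moved stays moved. The work goes in short steps, Python scripts to look and compute and a tool call to move; the robot and the scene stay as the last step left them, time stands still between calls to the robot, and variables do not carry over. Pictures are saved under pics/ and viewed, at most 10 in all, crops included, and the job is handed in when it is done.

Besides the shell and the picture viewer there is one more tool, called after "Emit:" in YAML: its name, and indented under it one key for each argument. jog_arm: Moves the arm, as the interface text tells. Its arguments: {"type":"object","properties":{"targets":{"type":"array"}},"required":["targets"]}

```bash
mkdir -p pics; cat > h.py <<'E'
from plant import *
import numpy as np, cv2
from scipy.spatial.transform import Rotation as R
def snap(n,f=None):
    s=state(); im,d=grab_frame(n)
    if f: cv2.imwrite('pics/'+f,im[:,:,::-1])
    np.savez('/tmp/%s.npz'%n,im=im,d=d,p=s['tool_pos'],q=s['tool_rot'])
    return im,d
def cam(n,p=None,q=None):
    c=camera_params(n); f=192/np.tan(np.radians(c['fovy'])/2)
    if n=='wrist':
        H=np.array(c['hand_eye']); T=np.eye(4); T[:3,:3]=R.from_quat(np.array(q)[[1,2,3,0]]).as_matrix(); T[:3,3]=p; M=T@H
        return f,c['cx'],c['cy'],M[:3,:3],M[:3,3]
    Rm=R.from_rotvec(np.ravel(c['rvec'])).as_matrix(); return f,c['cx'],c['cy'],Rm.T,-Rm.T@np.ravel(c['tvec'])
def cloud(n):
    z=np.load('/tmp/%s.npz'%n); f,cx,cy,Rm,t=cam(n,z['p'],z['q']); d=z['d']
    v,u=np.mgrid[:d.shape[0],:d.shape[1]]
    P=np.stack([(u-cx)/f*d,(v-cy)/f*d,d],-1)@Rm.T+t
    P[d==0]=np.nan; return z['im'],P
def ray(n,u,v,h):
    z=np.load('/tmp/%s.npz'%n); f,cx,cy,Rm,t=cam(n,z['p'],z['q'])
    r=Rm@np.array([(u-cx)/f,(v-cy)/f,1]); return t+r*(h-t[2])/r[2]
def to_row(pos,yaw):
    "units for tool pointing down at pos with tool y axis at world yaw"
    s=state(); Q=R.from_quat(np.array(s['tool_rot'])[[1,2,3,0]]); 
    print('shift',np.round(Q.inv().apply(np.array(pos)-s['tool_pos'])/.025,2))
    y=np.array([np.cos(yaw),np.sin(yaw),0]); best=None
    for k in(1,-1):
        yy=y*k; zz=np.array([0,0,-1.]); G=R.from_matrix(np.stack([np.cross(yy,zz),yy,zz],1))
        print('turn',np.round(np.degrees((Q.inv()*G).as_rotvec())/8,2))
E
python3 - <<'E'
from h import *
s=state(); print(s); print(camera_params('top'),camera_params('side'),camera_params('wrist'))
snap('top','t0.png'); snap('side','s0.png')
E
```

```text
{'time': 0.0, 'joint_pos': array([-1.36303590e+00,  5.33547779e-02,  1.61428271e+00, -1.32654991e-05,
        1.47594061e+00, -1.19033928e-01]), 'joint_vel': array([ 0.00024887, -0.0001082 , -0.0016394 , -0.00193635, -0.00036449,
        0.00026792]), 'joint_efforts': array([ 4.33259320e-04, -3.93681586e+01, -3.70175278e+01, -4.36315338e-05,
        7.17568793e-03, -4.68522074e-06]), 'tool_pos': array([ 0.20048214, -0.59133714,  0.23007102]), 'tool_rot': array([-9.91453984e-04,  9.86679766e-01,  1.62671614e-01, -5.06218066e-05]), 'contact_force': array([ 0.72002155,  0.49515586, -0.80392654]), 'ft_torque': array([0.04044754, 0.06980818, 0.02854807]), 'grasp_force': 0.0, 'gripper_width': 0.9969558529293991}
{'fovy': 49.894552041875194, 'cx': 259.05385710074484, 'cy': 188.35981332117248, 'rvec': array([ 2.17294636, -2.11502203,  0.15497922]), 'tvec': array([-0.01821243,  0.53947614,  1.30714453])} {'fovy': 55.315130103461634, 'cx': 257.426351754973, 'cy': 188.49471028994859, 'rvec': array([ 2.18345891, -0.34210452,  0.19384187]), 'tvec': array([-0.52691861,  0.16079813,  0.80833008])} {'fovy': 67.88565062029869, 'cx': 255.37352601791562, 'cy': 192.2013322384344, 'hand_eye': array([[ 1.39501633e-03, -9.59852633e-01, -2.80501296e-01,
         7.05075283e-02],
       [ 9.99998994e-01,  1.26722298e-03,  6.36958258e-04,
        -4.64477930e-04],
       [-2.55928374e-04, -2.80501902e-01,  9.59853435e-01,
        -1.43542185e-01],
       [ 0.00000000e+00,  0.00000000e+00,  0.00000000e+00,
         1.00000000e+00]])}
```

View pics/t0.png

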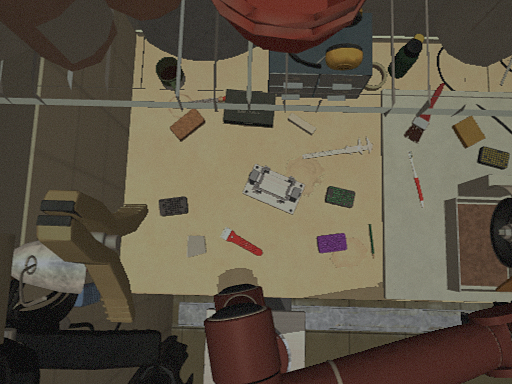

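View pics/s0.png

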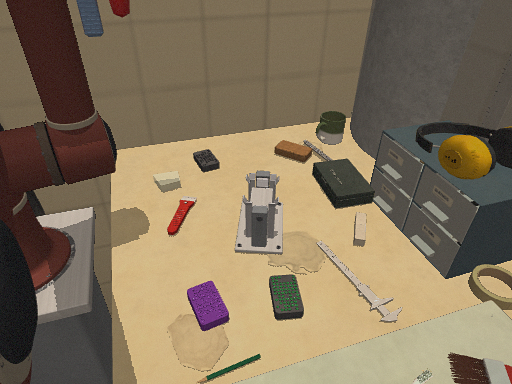

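The top view shows the dark pads at about (173,206) on the left and (340,197) on the right. The magazine is at (274,188), turned slightly, and the purple look-alike is at (331,243). Next I'll measure these from the depth.

```bash
python3 - <<'E'
from h import *
im,P=cloud('top')
def rect(n,u0,u1,v0,v1,lo,hi):
    Q=P[v0:v1,u0:u1].reshape(-1,3); Q=Q[(Q[:,2]>lo)&(Q[:,2]<hi)]
    r=cv2.minAreaRect((Q[:,:2]*1000).astype(np.float32)); print(n,len(Q),r,cv2.boxPoints(r).round().tolist(),np.median(Q,0).round(4))
rect('L',155,192,193,219,.011,.035)
rect('R',322,358,183,211,.011,.035)
rect('mag hi',238,312,155,220,.07,.14)
rect('mag all',238,312,155,220,.006,.14)
rect('bench',210,235,200,225,-.1,.1)
im,P=cloud('side')
# overhead things
for n in('top','side'):
    im,P=cloud(n); Q=P.reshape(-1,3); m=(Q[:,0]>.3)&(Q[:,0]<.75)&(abs(Q[:,1])<.4)&(Q[:,2]>.13)&(Q[:,2]<1.2)
    Q=Q[m]; print(n,len(Q), Q.min(0) if len(Q) else '',Q.max(0) if len(Q) else '')
S=P.reshape(-1,3)
q=P[188:255,230:290].reshape(-1,3);q=q[q[:,2]>.09];print('side mag hi',cv2.minAreaRect((q[:,:2]*1000).astype(np.float32)))
E
```

```text
L 474 ((477.24127197265625, 277.691162109375), (56.73560333251953, 91.95589447021484), 8.329444885253906) [[443.0, 319.0], [456.0, 228.0], [512.0, 236.0], [499.0, 327.0]] [0.4769 0.2772 0.0194]
R 475 ((523.4982299804688, -273.10662841796875), (92.18177032470703, 56.264442443847656), 77.8681869506836) [[486.0, -312.0], [541.0, -324.0], [561.0, -234.0], [506.0, -222.0]] [ 0.5235 -0.2723  0.0196]
mag hi 925 ((545.3765869140625, -52.42536926269531), (170.79855346679688, 80.6456069946289), 68.0179672241211) [[476.0, -117.0], [551.0, -147.0], [615.0, 12.0], [540.0, 42.0]] [ 0.5466 -0.0511  0.0921]
mag all 1718 ((591.1372680664062, -71.59953308105469), (184.0993194580078, 209.89305114746094), 68.41519165039062) [[460.0, -119.0], [655.0, -196.0], [723.0, -25.0], [527.0, 53.0]] [ 0.5376 -0.0528  0.0846]
bench 625 ((463.4721984863281, 118.62480163574219), (81.45143127441406, 81.63188934326172), 1.7961868047714233) [[421.0, 158.0], [424.0, 77.0], [505.0, 79.0], [503.0, 161.0]] [ 0.4632  0.1182 -0.0037]
top 33153 [ 0.30001093 -0.23634786  0.7143239 ] [0.56855772 0.36540854 1.15106752]
side 209 [0.30012609 0.35178257 0.41020699] [0.33254739 0.38337333 0.45358464]
side mag hi ((537.5712890625, -74.03848266601562), (123.39820098876953, 79.95315551757812), 63.09840393066406)
```

```bash
python3 - <<'E'
from h import *
to_row([.545,-.052,.26],np.radians(-22))
to_row([.5235,-.273,.2],np.radians(-12.1))
E
```

```text
shift [ 19.98 -16.01  -1.16]
turn [-0.01 -0.01 -6.16]
turn [-1.000e-02  1.000e-02  1.634e+01]
shift [16.32 -7.91  1.22]
turn [-0.01 -0.01 -7.4 ]
turn [-1.00e-02  1.00e-02  1.51e+01]
```

Emit:
jog_arm:
  targets:
    - [[10,-8,-1.2],[0,0,-3],100]
    - [[20,-16,-1.2],[0,0,-6.2],100]
    - [[20,-16,-1.2],[0,0,-6.2],100]
    - [[20,-16,-1.2],[0,0,-6.2],100]
    - [[20,-16,-1.2],[0,0,-6.2],100]
    - [[20,-16,-1.2],[0,0,-6.2],100]
    - [[20,-16,-1.2],[0,0,-6.2],100]
    - [[20,-16,-1.2],[0,0,-6.2],100]

```text
time: 1.1
tool_pos: [0.4703, -0.1693, 0.2552]
tool_rot: [0.0, 0.827, 0.561, -0.0]
contact_force: [1.2, -0.3, 0.4]
gripper_width: 1.0
grasp_force: 0.0
```

Emit:
jog_arm:
  targets:
    - [[0,0,0],[0,0,0],100]
    - [[0,0,0],[0,0,0],100]
    - [[0,0,0],[0,0,0],100]

```text
time: 1.48
tool_pos: [0.4691, -0.1724, 0.255]
tool_rot: [-0.0, 0.828, 0.561, -0.0]
contact_force: [0.9, 0.2, -0.9]
gripper_width: 1.001
grasp_force: 0.0
```

```bash
python3 - <<'E'
from h import *
to_row([.545,-.052,.26],np.radians(-22))
E
```

```text
shift [ 5.6   1.03 -0.2 ]
turn [-0.01  0.    0.03]
turn [-0.000e+00 -1.000e-02 -2.247e+01]
```

Emit:
jog_arm:
  targets:
    - [[3,0.5,0],[0,0,0],100]
    - [[5.6,1,-0.2],[0,0,0],100]
    - [[5.6,1,-0.2],[0,0,0],100]
    - [[5.6,1,-0.2],[0,0,0],100]
    - [[5.6,1,-0.2],[0,0,0],100]

```text
time: 2.1
tool_pos: [0.5441, -0.052, 0.2602]
tool_rot: [0.0, 0.828, 0.561, -0.0]
contact_force: [0.9, -0.5, 0.3]
gripper_width: 0.999
grasp_force: 0.0
```

```bash
python3 - <<'E'
from h import *
snap('wrist','w1.png'); print(state()['tool_pos'])
E
```

```text
[ 0.5440932  -0.05202182  0.26019347]
```

View pics/w1.png

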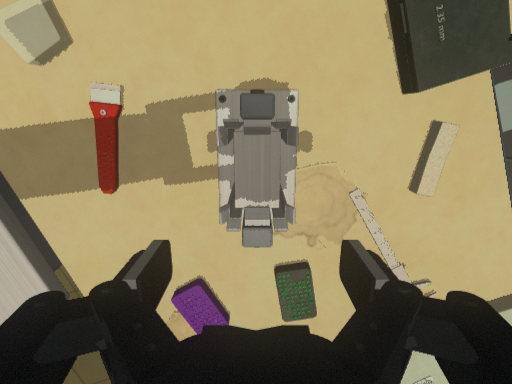

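The magazine is centred at about (257,170), with its housings at (257,105) and (257,237). The fingers are clear of it, and the green-dotted pad is at (295,291).

```bash
python3 - <<'E'
from h import *
im,P=cloud('wrist')
Q=P[60:262,200:315].reshape(-1,3)
b=P[330:380,20:60]
print('bench z',np.nanmedian(P[100:140,330:380,2]))
a=Q[(Q[:,2]>.106)&(Q[:,2]<.13)]; print(len(a),np.percentile(a[:,2],[5,50,95]))
r=cv2.minAreaRect((a[:,:2]*1000).astype(np.float32));print(r,cv2.boxPoints(r).round(1).tolist())
for g in(((88,125),(238,278)),((215,250),(240,275))):
    q=P[g[0][0]:g[0][1],g[1][0]:g[1][1]].reshape(-1,3); q=q[(q[:,2]>.109)&(q[:,2]<.118)]; print('housing',len(q),q.mean(0),cv2.minAreaRect((q[:,:2]*1000).astype(np.float32)))
c=Q[Q[:,2]>.117]; print('flare tops',len(c),cv2.minAreaRect((c[:,:2]*1000).astype(np.float32)))
e=Q[(Q[:,2]>.005)&(Q[:,2]<.015)];e=e[np.linalg.norm(e[:,:2]-[.545,-.052],axis=1)<.13]; print('base',len(e),cv2.minAreaRect((e[:,:2]*1000).astype(np.float32)))
q=P[262:322,272:320].reshape(-1,3);q=q[(q[:,2]>.012)&(q[:,2]<.03)];print('pad',len(q),cv2.minAreaRect((q[:,:2]*1000).astype(np.float32)))
E
```

```text
bench z -0.00210253619686529
3542 [0.10810951 0.11471032 0.1220802 ]
((546.1177978515625, -49.06458282470703), (170.42149353027344, 80.67176055908203), 68.3040771484375) [[477.1000061035156, -113.30000305175781], [552.0999755859375, -143.1999969482422], [615.0999755859375, 15.199999809265137], [540.0999755859375, 45.0]]
housing 964 [0.57146412 0.01461612 0.11422732] ((571.3903198242188, 13.02581787109375), (28.397991180419922, 38.14878845214844), 68.2810287475586)
housing 740 [ 0.52198048 -0.1099519   0.11379881] ((522.5469360351562, -108.79373168945312), (31.983705520629883, 37.51874923706055), 68.31731414794922)
flare tops 770 ((549.9677734375, -39.38794708251953), (135.8011474609375, 80.67176055908203), 68.3040771484375)
base 3485 ((546.0650024414062, -49.022010803222656), (182.10159301757812, 110.09410858154297), 68.36677551269531)
pad 1887 ((525.103271484375, -269.00018310546875), (92.82481384277344, 56.075252532958984), 78.16492462158203)
```

```bash
python3 - <<'E'
from h import *
to_row([.5245,-.271,.17],np.radians(-11.9))
E
```

```text
shift [-8.42  2.53  3.61]
turn [-0.    0.   -1.24]
turn [1.000e-02 0.000e+00 2.126e+01]
```

Emit:
jog_arm:
  targets:
    - [[-3,1,0],[0,0,-0.6],100]
    - [[-6,2,0],[0,0,-1.2],100]
    - [[-8.4,2.5,1.8],[0,0,-1.2],100]
    - [[-8.4,2.5,3.6],[0,0,-1.2],100]
    - [[-8.4,2.5,3.6],[0,0,-1.2],100]
    - [[-8.4,2.5,3.6],[0,0,-1.2],100]
    - [[-8.4,2.5,3.6],[0,0,-1.2],100]

```text
time: 3.02
tool_pos: [0.5264, -0.2687, 0.173]
tool_rot: [0.002, 0.777, 0.629, 0.001]
contact_force: [0.3, -0.1, 0.8]
gripper_width: 0.999
grasp_force: 0.0
```

```bash
python3 - <<'E'
from h import *
snap('wrist','w2.png'); print(state()['tool_pos'])
im,P=cloud('wrist')
print('bench',np.nanmedian(P[20:40,200:300,2]))
Q=P.reshape(-1,3); q=Q[(Q[:,2]>.010)&(Q[:,2]<.03)&(np.linalg.norm(Q[:,:2]-[.5245,-.271],axis=1)<.065)]
r=cv2.minAreaRect((q[:,:2]*1000).astype(np.float32)); print(len(q),r,np.median(q,0)); 
to_row([r[0][0]/1e3,r[0][1]/1e3,.004],np.radians(r[2]-90))
E
```

```text
[ 0.52658659 -0.26850349  0.1731146 ]
bench 0.010901945988859796
4387 ((524.7089233398438, -269.35992431640625), (91.79744720458984, 56.09480667114258), 78.348388671875) [ 0.52510692 -0.2661227   0.02151902]
shift [-0.04 -0.09  6.76]
turn [ 0.03  0.01 -0.04]
turn [ 2.000e-02 -4.000e-02  2.246e+01]
```

View pics/w2.png

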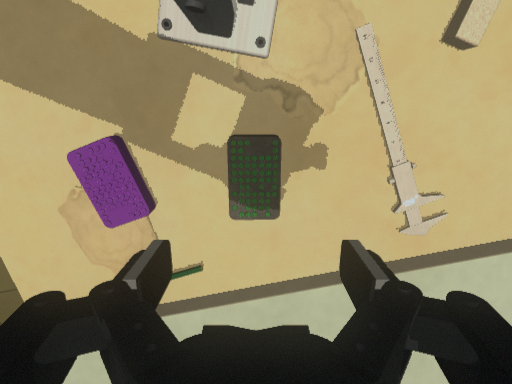

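The right pad is at about (254,177), dots up and centred, with the purple look-alike clear of the fingers. I'll go down and grip it.

Emit:
jog_arm:
  targets:
    - [[-0.05,-0.1,2],[0,0,0],100]
    - [[-0.05,-0.1,4],[0,0,0],100]
    - [[-0.05,-0.1,5.5],[0,0,0],100]
    - [[-0.05,-0.1,6.5],[0,0,0],100]
    - [[-0.05,-0.1,6.95],[0,0,0],100]
    - [[-0.05,-0.1,6.95],[0,0,0],100]
    - [[-0.05,-0.1,6.95],[0,0,0],100]
    - [[-0.05,-0.1,6.95],[0,0,0],100]

```text
time: 4.08
tool_pos: [0.5236, -0.27, -0.0017]
tool_rot: [0.001, 0.778, 0.629, 0.0]
contact_force: [0.4, 0.3, -0.2]
gripper_width: 0.998
grasp_force: 0.0
```

Emit:
jog_arm:
  targets:
    - [[0,0,0],[0,0,0],40]
    - [[0,0,0],[0,0,0],40]
    - [[0,0,0],[0,0,0],40]
    - [[0,0,0],[0,0,0],40]
    - [[0,0,0],[0,0,0],40]
    - [[0,0,0],[0,0,0],40]

```text
time: 4.82
tool_pos: [0.5231, -0.2698, -0.0025]
tool_rot: [0.001, 0.778, 0.629, 0.0]
contact_force: [0.2, -0.6, 5.5]
gripper_width: 0.651
grasp_force: 66.1
```

Emit:
jog_arm:
  targets:
    - [[0,0,-1],[0,0,0],40]
    - [[0,0,-3],[0,0,0],40]
    - [[0,0,-5],[0,0,0],40]
    - [[0,0,-7],[0,0,0],40]
    - [[0,0,-7.2],[0,0,0],40]
    - [[0,0,-7.2],[0,0,0],40]

```text
time: 5.58
tool_pos: [0.5221, -0.269, 0.1757]
tool_rot: [-0.001, 0.778, 0.629, -0.0]
contact_force: [-1.3, 0.6, -2.3]
gripper_width: 0.647
grasp_force: 65.6
```

```bash
python3 - <<'E'
from h import *
s=state();print(s['tool_pos'],s['gripper_width'],s['grasp_force'],s['contact_force'])
to_row([.5459,-.0497,.17],np.radians(68.33-90))
E
```

```text
[ 0.52205214 -0.26904475  0.17570625] 0.6466864334127296 65.64040303230286 [-1.26886227  0.63843429 -2.32862116]
shift [ 8.78 -0.9   0.23]
turn [-0.01 -0.    1.2 ]
turn [ 0.00e+00 -1.00e-02 -2.13e+01]
```

Emit:
jog_arm:
  targets:
    - [[2,-0.2,0],[0,0,0.4],40]
    - [[4,-0.4,0],[0,0,0.8],40]
    - [[6,-0.6,0],[0,0,1.2],40]
    - [[8,-0.8,0],[0,0,1.2],40]
    - [[8.8,-0.9,0],[0,0,1.2],40]
    - [[8.8,-0.9,0],[0,0,1.2],40]
    - [[8.8,-0.9,0],[0,0,1.2],40]
    - [[8.8,-0.9,0],[0,0,1.2],40]

```text
time: 6.58
tool_pos: [0.5464, -0.0507, 0.1763]
tool_rot: [-0.0, 0.828, 0.561, -0.0]
contact_force: [-0.3, 0.8, -1.3]
gripper_width: 0.645
grasp_force: 65.5
```

```bash
python3 - <<'E'
from h import *
snap('wrist','w3.png');print(state()['tool_pos'])
to_row([.5459,-.0497,.105],np.radians(68.33-90))
im,P=cloud('wrist')
Q=P.reshape(-1,3); u=np.array([np.cos(np.radians(68.33)),np.sin(np.radians(68.33))]); v=np.array([u[1],-u[0]])
# pad top in hand, housings
D=Q[:,:2]-np.array(state()['tool_pos'])[:2]
q=(Q[:,2]>.183)&(Q[:,2]<.215)&(abs(D@u)<.06)&(abs(D@v)<.032)
k=D[q]; print('padtop',q.sum(),np.percentile(k@u,[1,99]),np.percentile(k@v,[1,99]),np.median(Q[q,2]))
E
```

```text
[ 0.54646219 -0.05064704  0.17643085]
shift [ 0.03 -0.03  2.86]
turn [-0.    0.   -0.01]
turn [ 0.    0.   22.49]
padtop 20498 [-0.03337612  0.0463723 ] [-0.02855072  0.02878354] 0.20030989122586104
```

View pics/w3.png

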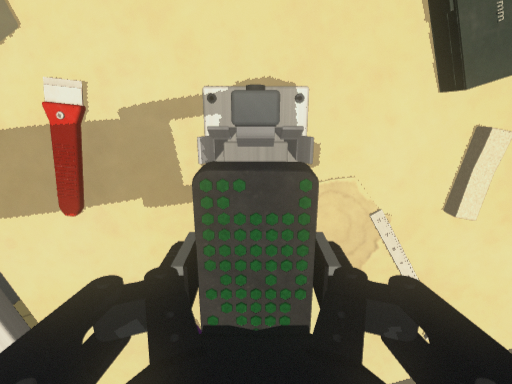

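The pad is held level and centred, its front edge at row 163 just short of the far housing at row 107. I'll lower it into the mouth.

Emit:
jog_arm:
  targets:
    - [[0,0,1],[0,0,0],40]
    - [[0,0,2],[0,0,0],40]
    - [[0,0,2.4],[0,0,0],40]
    - [[0,0,2.7],[0,0,0],40]
    - [[0,0,2.9],[0,0,0],40]
    - [[0,0,3.05],[0,0,0],40]
    - [[0,0,3.05],[0,0,0],40]
    - [[0,0,3.05],[0,0,0],40]

```text
time: 7.62
tool_pos: [0.5469, -0.0495, 0.1009]
tool_rot: [0.0, 0.827, 0.562, 0.0]
contact_force: [0.5, 0.7, -0.1]
gripper_width: 0.644
grasp_force: 65.7
```

Emit:
jog_arm:
  targets:
    - [[0,0,0.25],[0,0,0],40]
    - [[0,0,0.5],[0,0,0],40]
    - [[0,0,0.7],[0,0,0],40]
    - [[0,0,0.9],[0,0,0],40]
    - [[0,0,1.1],[0,0,0],40]
    - [[0,0,1.3],[0,0,0],40]
    - [[0,0,1.45],[0,0,0],40]
    - [[0,0,1.45],[0,0,0],40]

```text
time: 8.62
tool_pos: [0.5459, -0.0494, 0.0633]
tool_rot: [-0.001, 0.827, 0.562, -0.001]
contact_force: [-0.1, -1.0, 2.6]
gripper_width: 0.646
grasp_force: 65.9
```

```bash
python3 - <<'E'
from h import *
im,P=(snap('wrist'),cloud('wrist'))[1]
s=state();print(s['tool_pos'],s['contact_force'],s['ft_torque'])
cv2.imwrite('pics/w4.png',cv2.resize(im[60:384,130:390,::-1],None,fx=1.8,fy=1.8))
a=np.array([.5461,-.049]);u=np.array([np.cos(np.radians(68.33)),np.sin(np.radians(68.33))]);v=np.array([u[1],-u[0]])
D=P[...,:2]-a
for lo in range(-50,60,6):
    m=(D@u>lo/1e3)&(D@u<(lo+6)/1e3)&(abs(D@v)<.012); print(lo,m.sum(),np.nanmedian(P[m][:,2]).round(4) if m.sum() else '')
E
```

```text
[ 0.54592576 -0.04942032  0.06351496] [-0.27386049  0.24197981  2.59580131] [-0.11155226 -0.15075236  0.02651345]
-50 0 
-44 0 
-38 258 0.0874
-32 513 0.0875
-26 526 0.0877
-20 490 0.0876
-14 532 0.0873
-8 551 0.0873
-2 608 0.0876
4 2182 0.1403
10 3960 0.1483
16 1513 0.1578
22 703 0.0875
28 690 0.087
34 625 0.0871
40 423 0.0993
46 861 0.1083
52 1199 0.109
58 1251 0.1147
```

View pics/w4.png

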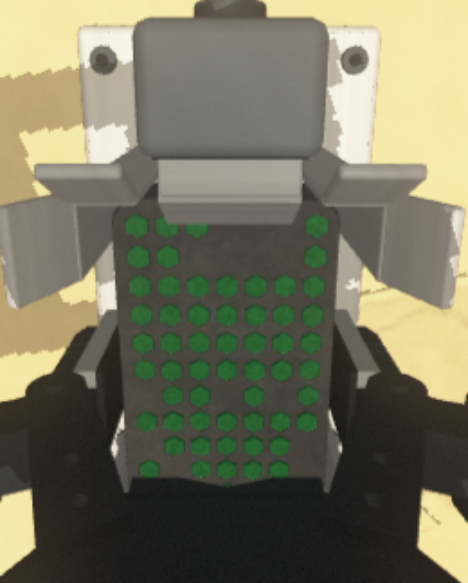

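The far lip has snapped in over the pad's edge at crop row 222, and the force has dropped to about the follower's 2.6 N, so both lips are in. I'll release and go up.

Emit:
jog_arm:
  targets:
    - [[0,0,0],[0,0,0],100]
    - [[0,0,0],[0,0,0],100]
    - [[0,0,0],[0,0,0],100]
    - [[0,0,0],[0,0,0],100]
    - [[0,0,-1],[0,0,0],100]
    - [[0,0,-3],[0,0,0],100]
    - [[0,0,-5],[0,0,0],100]
    - [[0,0,-7.4],[0,0,0],100]

```text
time: 9.68
tool_pos: [0.5457, -0.0494, 0.2498]
tool_rot: [-0.001, 0.827, 0.562, -0.001]
contact_force: [1.4, -0.5, 0.1]
gripper_width: 1.003
grasp_force: 0.0
```

```bash
cat > m.py <<'E'
from h import *
im,P=(snap('wrist'),cloud('wrist'))[1]
a=np.array([.5461,-.049]);u=np.array([np.cos(np.radians(68.33)),np.sin(np.radians(68.33))]);v=np.array([u[1],-u[0]])
D=P[...,:2]-a
for lo in range(-68,68,4):
    m=(D@u>lo/1e3)&(D@u<(lo+4)/1e3)&(abs(D@v)<.011); print((lo,m.sum(),np.nanmedian(P[m][:,2]).round(4)) if m.sum() else '',end=' ')
print(state()['tool_pos'])
E
python3 - <<'E'
from m import *
to_row([.478,.279,.17],np.radians(8.3))
E
```

```text
(-68, np.int64(67), np.float64(0.115)) (-64, np.int64(74), np.float64(0.1152)) (-60, np.int64(116), np.float64(0.112)) (-56, np.int64(64), np.float64(0.1092)) (-52, np.int64(79), np.float64(0.1087)) (-48, np.int64(118), np.float64(0.104)) (-44, np.int64(126), np.float64(0.0967)) (-40, np.int64(71), np.float64(0.0915)) (-36, np.int64(60), np.float64(0.0915)) (-32, np.int64(70), np.float64(0.0914)) (-28, np.int64(66), np.float64(0.0913)) (-24, np.int64(73), np.float64(0.0914)) (-20, np.int64(68), np.float64(0.0914)) (-16, np.int64(66), np.float64(0.0916)) (-12, np.int64(78), np.float64(0.0913)) (-8, np.int64(68), np.float64(0.0911)) (-4, np.int64(71), np.float64(0.0915)) (0, np.int64(78), np.float64(0.091)) (4, np.int64(63), np.float64(0.0915)) (8, np.int64(4816), np.float64(0.3352)) (12, np.int64(72), np.float64(0.0915)) (16, np.int64(412), np.float64(0.3484)) (20, np.int64(85), np.float64(0.0916)) (24, np.int64(82), np.float64(0.0913)) (28, np.int64(80), np.float64(0.0908)) (32, np.int64(70), np.float64(0.0909)) (36, np.int64(80), np.float64(0.0911)) (40, np.int64(65), np.float64(0.0962)) (44, np.int64(88), np.float64(0.1036)) (48, np.int64(89), np.float64(0.1089)) (52, np.int64(92), np.float64(0.1091)) (56, np.int64(92), np.float64(0.1118)) (60, np.int64(92), np.float64(0.115)) (64, np.int64(115), np.float64(0.115)) [ 0.54995758 -0.05021986  0.26096189]
shift [11.17 -7.59  3.56]
turn [ 0.1   0.01 -3.75]
turn [ 1.000e-02 -1.400e-01  1.875e+01]
```

The first pad sits level at the lips, with both ramps back at about ±41 mm. On to the left pad.

Emit:
jog_arm:
  targets:
    - [[2,-1.4,0],[0,0,-1],100]
    - [[4,-2.8,0],[0,0,-2],100]
    - [[6,-4.2,0],[0,0,-3],100]
    - [[8,-5.6,1],[0,0,-3.75],100]
    - [[10,-7,2.5],[0,0,-3.75],100]
    - [[11.2,-7.6,3.6],[0,0,-3.75],100]
    - [[11.2,-7.6,3.6],[0,0,-3.75],100]
    - [[11.2,-7.6,3.6],[0,0,-3.75],100]

```text
time: 10.72
tool_pos: [0.4737, 0.2807, 0.1595]
tool_rot: [0.0, 0.654, 0.757, 0.0]
contact_force: [0.2, -0.3, 1.5]
gripper_width: 1.002
grasp_force: 0.0
```

```bash
python3 - <<'E'
from h import *
snap('wrist','w5.png'); print(state()['tool_pos'])
im,P=cloud('wrist')
Q=P.reshape(-1,3); q=Q[(Q[:,2]>.010)&(Q[:,2]<.03)&(np.linalg.norm(Q[:,:2]-[.478,.279],axis=1)<.065)]
r=cv2.minAreaRect((q[:,:2]*1000).astype(np.float32)); print(len(q),r,np.median(q,0)); 
to_row([r[0][0]/1e3,r[0][1]/1e3,-.001],np.radians(r[2] if r[1][0]<r[1][1] else r[2]-90))
E
```

```text
[0.47431792 0.28044225 0.16034129]
4788 ((478.4067687988281, 282.7062683105469), (56.23873519897461, 91.8288345336914), 8.418082237243652) [0.47792191 0.28596259 0.02140358]
shift [0.07 0.16 6.45]
turn [ 0.01 -0.   -0.02]
turn [-0.000e+00 -2.000e-02  2.248e+01]
```

View pics/w5.png

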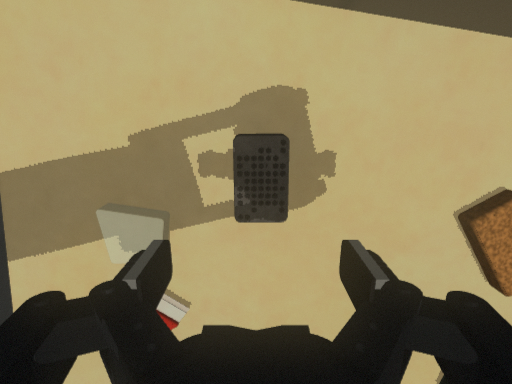

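Emit:
jog_arm:
  targets:
    - [[0,0,2],[0,0,0],100]
    - [[0,0,4],[0,0,0],100]
    - [[0,0,4],[0,0,0],100]
    - [[0,0,4],[0,0,0],100]

```text
time: 11.28
tool_pos: [0.4754, 0.2809, 0.0619]
tool_rot: [0.001, 0.654, 0.756, 0.002]
contact_force: [0.4, 0.6, 0.1]
gripper_width: 0.998
grasp_force: 0.0
```

```bash
python3 - <<'E'
from h import *
print(state()['tool_pos']);to_row([.4784,.2825,-.0015],np.radians(8.42))
E
```

```text
[0.47544611 0.28087089 0.06190748]
shift [0.05 0.12 2.54]
turn [ 0.03 -0.01 -0.02]
turn [-1.000e-02 -4.000e-02  2.248e+01]
```

Emit:
jog_arm:
  targets:
    - [[0.05,0.12,1],[0,0,0],100]
    - [[0.05,0.12,2],[0,0,0],100]
    - [[0.05,0.12,2.5],[0,0,0],100]
    - [[0.05,0.12,2.5],[0,0,0],100]
    - [[0.05,0.12,2.5],[0,0,0],100]

```text
time: 11.9
tool_pos: [0.4776, 0.2831, -0.0015]
tool_rot: [0.001, 0.654, 0.757, 0.001]
contact_force: [-0.1, -0.4, -0.1]
gripper_width: 1.001
grasp_force: 0.0
```

Emit:
jog_arm:
  targets:
    - [[0,0,0],[0,0,0],40]
    - [[0,0,0],[0,0,0],40]
    - [[0,0,0],[0,0,0],40]
    - [[0,0,0],[0,0,0],40]
    - [[0,0,0],[0,0,0],40]
    - [[0,0,0],[0,0,0],40]

```text
time: 12.65
tool_pos: [0.4772, 0.283, -0.0021]
tool_rot: [0.0, 0.654, 0.757, 0.001]
contact_force: [-0.7, -0.1, 5.4]
gripper_width: 0.646
grasp_force: 65.8
```

Emit:
jog_arm:
  targets:
    - [[0,0,-1],[0,0,0],40]
    - [[0,0,-3],[0,0,0],40]
    - [[0,0,-5],[0,0,0],40]
    - [[0,0,-7],[0,0,0],40]
    - [[0,0,-7.2],[0,0,0],40]
    - [[0,0,-7.2],[0,0,0],40]
    - [[0,0,-7.2],[0,0,0],40]

```text
time: 13.52
tool_pos: [0.4748, 0.2819, 0.174]
tool_rot: [-0.001, 0.654, 0.757, -0.002]
contact_force: [0.6, 0.4, -0.2]
gripper_width: 0.647
grasp_force: 65.2
```

```bash
python3 - <<'E'
from h import *
print(state()['tool_pos']);to_row([.5461,-.0495,.175],np.radians(68.33-90))
E
```

```text
[0.4748408  0.28191029 0.17396729]
shift [-13.53   0.9   -0.03]
turn [-0.03  0.02  3.75]
turn [ -0.02  -0.04 -18.75]
```

Emit:
jog_arm:
  targets:
    - [[-2,0.1,0],[0,0,1],40]
    - [[-4,0.3,0],[0,0,2],40]
    - [[-6,0.4,0],[0,0,3],40]
    - [[-8,0.5,0],[0,0,3.75],40]
    - [[-10,0.7,0],[0,0,3.75],40]
    - [[-12,0.8,0],[0,0,3.75],40]
    - [[-13.5,0.9,0],[0,0,3.75],40]
    - [[-13.5,0.9,0],[0,0,3.75],40]

```text
time: 14.52
tool_pos: [0.5465, -0.0501, 0.1744]
tool_rot: [-0.001, 0.829, 0.56, -0.001]
contact_force: [0.1, -0.2, -0.4]
gripper_width: 0.649
grasp_force: 65.1
```

Emit:
jog_arm:
  targets:
    - [[0,0,0],[0,0,0],40]
    - [[0,0,0],[0,0,0],40]
    - [[0,0,0],[0,0,0],40]

```text
time: 14.9
tool_pos: [0.5471, -0.0472, 0.1765]
tool_rot: [-0.0, 0.827, 0.562, -0.0]
contact_force: [0.1, 0.5, -0.7]
gripper_width: 0.643
grasp_force: 65.1
```

```bash
python3 - <<'E'
from h import *
print(state()['tool_pos']);to_row([.5461,-.0495,.100],np.radians(68.33-90))
E
```

```text
[ 0.54714322 -0.04719467  0.1764816 ]
shift [-0.1  -0.    3.06]
turn [-0.   -0.    0.01]
turn [  0.    -0.   -22.49]
```

Emit:
jog_arm:
  targets:
    - [[-0.1,0,1],[0,0,0],40]
    - [[-0.1,0,2],[0,0,0],40]
    - [[-0.1,0,2.4],[0,0,0],40]
    - [[-0.1,0,2.7],[0,0,0],40]
    - [[-0.1,0,2.9],[0,0,0],40]
    - [[-0.1,0,3.05],[0,0,0],40]
    - [[-0.1,0,3.05],[0,0,0],40]
    - [[-0.1,0,3.05],[0,0,0],40]

```text
time: 15.9
tool_pos: [0.5472, -0.0503, 0.1012]
tool_rot: [0.001, 0.827, 0.562, 0.001]
contact_force: [2.7, 3.2, 1.7]
gripper_width: 0.645
grasp_force: 65.4
```

Emit:
jog_arm:
  targets:
    - [[0.04,0,0.25],[0,0,0],40]
    - [[0.04,0,0.5],[0,0,0],40]
    - [[0.04,0,0.7],[0,0,0],40]
    - [[0.04,0,0.9],[0,0,0],40]
    - [[0.04,0,1.1],[0,0,0],40]
    - [[0.04,0,1.3],[0,0,0],40]
    - [[0.04,0,1.5],[0,0,0],40]
    - [[0.04,0,1.5],[0,0,0],40]

```text
time: 16.9
tool_pos: [0.5461, -0.0495, 0.062]
tool_rot: [-0.001, 0.827, 0.562, -0.001]
contact_force: [0.8, 0.3, 2.5]
gripper_width: 0.642
grasp_force: 65.8
```

```bash
python3 - <<'E'
from m import *
s=state();print(s['contact_force'],s['ft_torque'])
E
```

```text
(-40, np.int64(54), np.float64(0.0853)) (-36, np.int64(265), np.float64(0.0855)) (-32, np.int64(293), np.float64(0.0854)) (-28, np.int64(268), np.float64(0.0858)) (-24, np.int64(330), np.float64(0.0856)) (-20, np.int64(278), np.float64(0.0858)) (-16, np.int64(352), np.float64(0.0856)) (-12, np.int64(322), np.float64(0.0857)) (-8, np.int64(331), np.float64(0.0855)) (-4, np.int64(319), np.float64(0.0861)) (0, np.int64(377), np.float64(0.0856)) (4, np.int64(352), np.float64(0.0858)) (8, np.int64(5088), np.float64(0.1468)) (12, np.int64(385), np.float64(0.0855)) (16, np.int64(915), np.float64(0.1575)) (20, np.int64(399), np.float64(0.0859)) (24, np.int64(426), np.float64(0.0855)) (28, np.int64(426), np.float64(0.0856)) (32, np.int64(439), np.float64(0.0854)) (36, np.int64(277), np.float64(0.0853)) (40, np.int64(223), np.float64(0.0972)) (44, np.int64(365), np.float64(0.1032)) (48, np.int64(627), np.float64(0.1086)) (52, np.int64(750), np.float64(0.109)) (56, np.int64(668), np.float64(0.1101)) (60, np.int64(879), np.float64(0.1149)) (64, np.int64(968), np.float64(0.115)) [ 0.54610397 -0.04952787  0.06225206]
[ 0.48242045 -0.3379408   3.16705974] [-0.08668609 -0.12425293  0.01623136]
```

The depth profile matches the first pad: the far lip is back at 40 mm and the force is low. I'll release, go up and check.

Emit:
jog_arm:
  targets:
    - [[0,0,0],[0,0,0],100]
    - [[0,0,0],[0,0,0],100]
    - [[0,0,0],[0,0,0],100]
    - [[0,0,0],[0,0,0],100]
    - [[0,0,-1],[0,0,0],100]
    - [[0,0,-3],[0,0,0],100]
    - [[0,0,-5],[0,0,0],100]
    - [[0,0,-7.5],[0,0,0],100]

```text
time: 17.95
tool_pos: [0.5458, -0.0493, 0.2507]
tool_rot: [-0.001, 0.827, 0.562, -0.001]
contact_force: [0.0, -0.1, 0.8]
gripper_width: 0.996
grasp_force: 0.0
```

Emit:
jog_arm:
  targets:
    - [[0,0,0],[0,0,0],100]
    - [[0,0,0],[0,0,0],100]
    - [[0,0,0],[0,0,0],100]
    - [[0,0,0],[0,0,0],100]

```text
time: 18.45
tool_pos: [0.5459, -0.0494, 0.2484]
tool_rot: [-0.001, 0.827, 0.562, -0.001]
contact_force: [-0.1, -0.3, -0.3]
gripper_width: 0.995
grasp_force: 0.0
```

```bash
python3 - <<'E'
from m import *
w=cv2.resize(im[70:270,180:340,::-1],None,fx=2.5,fy=2.5)
i2,_=snap('side'); s=cv2.resize(i2[140:300,200:320,::-1],(375,500)); cv2.imwrite('pics/f.png',np.hstack([w,s]))
E
```

```text
(-68, np.int64(70), np.float64(0.115)) (-64, np.int64(70), np.float64(0.1149)) (-60, np.int64(109), np.float64(0.1122)) (-56, np.int64(68), np.float64(0.109)) (-52, np.int64(86), np.float64(0.1088)) (-48, np.int64(117), np.float64(0.1037)) (-44, np.int64(129), np.float64(0.0966)) (-40, np.int64(62), np.float64(0.0906)) (-36, np.int64(73), np.float64(0.0908)) (-32, np.int64(64), np.float64(0.0909)) (-28, np.int64(68), np.float64(0.0909)) (-24, np.int64(71), np.float64(0.0911)) (-20, np.int64(69), np.float64(0.0913)) (-16, np.int64(71), np.float64(0.091)) (-12, np.int64(67), np.float64(0.091)) (-8, np.int64(73), np.float64(0.091)) (-4, np.int64(73), np.float64(0.0914)) (0, np.int64(66), np.float64(0.0911)) (4, np.int64(79), np.float64(0.0913)) (8, np.int64(4835), np.float64(0.3339)) (12, np.int64(70), np.float64(0.0912)) (16, np.int64(414), np.float64(0.3469)) (20, np.int64(90), np.float64(0.0915)) (24, np.int64(78), np.float64(0.0908)) (28, np.int64(71), np.float64(0.0911)) (32, np.int64(81), np.float64(0.0908)) (36, np.int64(84), np.float64(0.0908)) (40, np.int64(65), np.float64(0.0963)) (44, np.int64(88), np.float64(0.1036)) (48, np.int64(90), np.float64(0.1089)) (52, np.int64(92), np.float64(0.1089)) (56, np.int64(92), np.float64(0.1116)) (60, np.int64(93), np.float64(0.1151)) (64, np.int64(117), np.float64(0.115)) [ 0.546111   -0.04941248  0.24870536]
```

View pics/f.png

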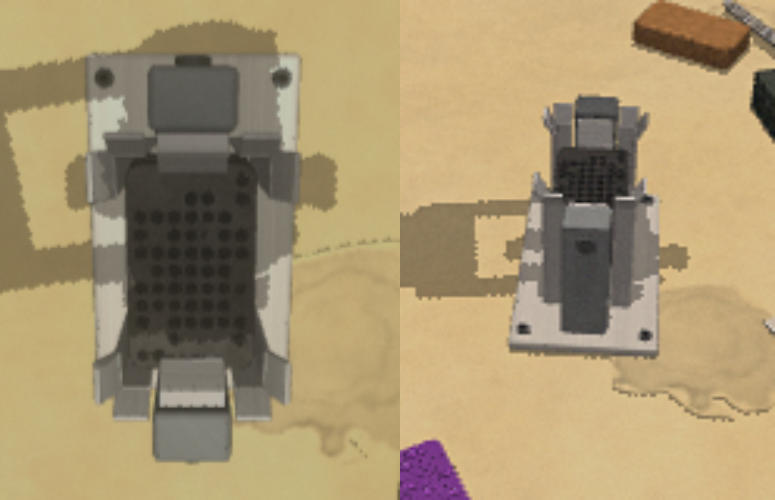

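The second pad lies level with its dots up. Both lips are over its ends, at crop positions (193,165) and (193,365), and the gripper is clear. I'm handing in.

```bash
python3 -c "from plant import *; print(job_done())"
```

```text
the job is handed in; nothing more can be done
None
```

Both hand pads are in the magazine, dots up and held under the two lips, and the job was handed in after about 18.5 s of robot time; the hand-in call gave no verdict.

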